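# Shift the gear lever from second into third

### The arm

A 6-joint arm with a two-finger parallel gripper is mounted at the origin on the work surface. World frame = base frame: x ahead of the robot, y to its left, z up, the work surface at z = 0. Lengths are in m, angles in rad, forces in N, time in s.
With the tool pointing down it reaches from about 0.4 to 0.825 m from the base axis. Payload 7 kg.
Tool frame: the origin (TCP) lies on the centre line of the jaws, within the pads' length; the fingertips stand 25 mm ahead of it and the grasp point (between the pads) lies 6 mm ahead of it; z points along the fingers, y is the line along which they close (so a half turn about z gives the same grasp; the last joint's range is limited). The gripper opens to 88 mm and grips with 3 to 60 N. Pads are 19 mm wide; open, the fingers measure 130 mm over their backs; the gripper's body (78 mm by 193 mm) begins 47 mm behind the grasp point.
Start: joints at [-1.041, 0.359, 0.012, 0, -1.224, -0.288], TCP at [0.162, -0.655, 0.252] pointing down, gripper open.
Joint ranges: [-3.07, 3.07], [-1.43, 2.12], [-1.02, 1.25], [-3.03, 1.67], [-3.05, -0], [-3.03, 3.03]. Speed limits (rad/s): [2.39, 2.39, 3.01, 3.14, 3.14, 3.14].

### API

Orientations are given as [roll, pitch, yaw] about the fixed x, y, z axes, in that order (R = Rz(yaw) Ry(pitch) Rx(roll)).
In Python, from station import readout, vision, arm gives the robot as it stands. The module is installed in compiled form; this text tells all that it offers.
- The arm moves only by the tool carry_out, never from a script. Its argument "commands" is a list of rows, each an object with "dp": the shift along the tool's x, y, z in m, a list of three; "rotation": the turn, a rotation vector about the tool's x, y, z in degrees, a list of three. In form: [{"dp": [dx, dy, dz], "rotation": [wx, wy, wz]}, ...]. A call has 1 to 8 rows; each row shifts and turns the commanded pose from where the row before left it, along the tool's axes as they then stand; what a row does not reach is not made up. A row lasts 1/8 s, in which the tool goes at most 62.5 mm and 10.7 degrees, less where a joint would pass 70% of its speed; a pose out of reach is approached as far as the arm can. A call with a gripper value outside its range is refused whole. "grip" is the finger opening in m, from 0 to 0.0876, set as the call begins (left out, the last holds). The fingers move at their own pace and stop on an object; "force" is the grip in N (left out, the last holds). Time passes only in rows, so rows that do not move let the fingers close. It gives the time, the measured TCP pose, the force, the opening and the grip force at its end, in the units of the state.
- readout.get_state(): the state, without advancing time (a new reading comes with each control period).
- vision.grab_frame(name): name is "side" or "top" or "wrist"; returns (picture, depth): 480x640x3 uint8, red, green, blue; 480x640 float32, m along the optical axis (not along the pixel's ray), 0 where there is no reading.
- vision.calibration(name): a dict with "fovy" (degrees; the focal length in pixels is half the picture's height over the tangent of half this angle, whatever the lens; pixels are square), "cx", "cy" (the principal point, pixels), "dist" ([k1, k2, p1, p2, k3] as OpenCV has them; the pictures are not rectified), "origin" and "attitude" of the camera in the world; the wrist camera has in their place "mount" (4x4, takes a point from camera to tool coordinates, whose origin is the TCP and whose axes are the flange's). Camera axes: x right, y down, z forward; pixel columns grow to the right and rows downward; lengths in m; the calibration is good to about 2 mm. A picture is of the moment at which its call begins: read the wrist's pose just before it. calibration takes no time and is no camera call.
- arm.job_done(): hands the job in; it is judged then, once.
Trained networks look in the newest picture that a camera, given by its name, has taken for a name from the list of things; names that differ only in an ending like _2 or _b are one class to them, and where a whole thing is asked for, a point or a joint stands for the part that bears it (a point fixed in the world has none). Each returns a list of dicts, best first, with "score" (0 to 1); they miss things now and then, are a little off and sometimes report something else, mostly with a low value. They report only what shows in the picture. A call takes as long as a camera call.
- vision.trace(label, camera): "pixels" (480x640 bool, what is visible of it) and "position" ([row, column] in pixels, amid what is visible of it).
The state is a dict: "t": time; "q": joint angles; "qd": joint speeds; "joint_efforts": joint torques, N m; "eef_pos": TCP position; "ee_rot": TCP orientation; "force": force on the tool from outside, world axes, zero at the start; "moment": the same for the moment, N m; "width": finger opening in m; "gripper_force": force on a finger pad.
Only numpy, scipy, OpenCV 4.12 (cv2) and the standard library are available. Lean on these libraries where they do the work, as an engineer would, in place of code of your own. Each camera call takes 0.05 s, during which the arm holds its last target. There are 200 camera calls.

### The job

The gear-position sensor of the shift unit on the bench is to be read in third next: push the gear lever out of second into neutral, across the H gate to the right, and then forward until it is fully home in third (the front slot of the right-hand lane). Push it with the outside of closed fingers, never gripping it or forcing it against the gate, select no other gear on the way, and leave the loose things on the bench where they are.

Things in the scene. Friction and masses are not known exactly. Their poses are not given: they have to be found in the camera images.
- shifter: the gear shift unit, fixed to the bench: dark cast housing 150 x 110 mm with an aluminium H-gate plate on top, on an aluminium fixture plate 240 x 170 x 12 mm. Origin under the centre of the fixture plate. Its +x is the driver's forward, +y left, -y right, +z up. Yaw varies up to 0.35 rad either way, position by 10 cm in x and 26 cm in y. The lever pivots about the point 30 mm above the origin. Nothing of the unit but the lever stands higher than 117 mm above the origin
- gate (a point): centre of the H on the upper face of the gate plate, 114 mm above the unit's origin, axes as the unit's. The opening is 48 mm long (x) and 43 mm wide (y); two teeth 16 mm wide with fully rounded tips, one from the front and one from the rear, divide it into a left and a right lane, joined by the 16 mm wide neutral channel between the tooth tips. Slots: left front = first, left rear = second, right front = third, right rear = fourth
- knob (a point): centre of the black ball knob, 44 mm in diameter, on top of the lever, 190 mm from the pivot (220 mm above the unit's origin when the lever is upright). Relative to the gate centre it is at about -37 to +37 mm in y (left lane +37, right lane -37) and -43 (rear end) to +43 mm (front end) in x, both 0 with the lever upright; it sinks by up to 9 mm at the corners. In neutral its x is 0, with about 7 mm of play either way between the tooth tips
- shaft (a point): about the middle of the bare part of the lever's shaft, 125 mm from the pivot; steel shaft 10 mm in diameter between gate and knob, with a collar 20 mm in diameter under the knob
- select (a joint): sideways angle of the lever, rad: -0.20 at the left stop, +0.20 at the right stop; starts at the left, between -0.20 and -0.18. In a slot the tooth keeps it beyond 0.16 from the middle. Friction: about 2.5 N at the knob moves it, up to 15 N where a finger rubs on the knob as it rises towards upright; it stays where it is left. Over 60 N on the lever counts as forcing it
- lever (a joint): fore-and-aft angle of the lever, rad: -0.23 at the rear stop (fully in second or fourth), 0 in neutral, +0.23 at the front stop (fully in first or third); starts between -0.23 and -0.10, in second or partly out of it. Between about -0.04 and +0.04 the lever passes the tooth tips sideways; the rounded tips guide it in from a little farther. Friction: about 3.5 N at the knob moves it; it stays where it is left
- brake_unit_mid (a point): bystander, loose: brake hydraulic unit, black base with aluminium block, 102 x 70 mm and 104 mm high with a round motor on top; point 50 mm above its underside. To the left of the shift unit. Leave alone
- interface_box_mid (a point): bystander, loose: small grey interface box 65 x 45 x 26 mm; point at its centre. To the right of the shift unit. Leave alone
- spare_knob_mid (a point): bystander, loose: pear-shaped wooden spare gear knob, 49 mm in diameter, 52 mm high, standing on the mat; point half-way up. To the right of the shift unit, nearer the robot. Leave alone
- screwdriver_grip (a point): bystander, loose: screwdriver with an orange handle lying on the mat, left of the brake unit; point in the handle. Leave alone

How it is judged:
By the outcome, as a careful person would: the job done as asked, in the order asked, and still so for the second after the job is handed in, with the robot touching nothing.
It also fails if it takes over 51 s, if anything falls off the work surface, if the arm or the gripper's body presses on something with over 40 N, if the wrist force passes 120 N, or if a joint passes its speed limit or range.

## Working session

There is one attempt and no reset: what is moved stays moved. The work goes in short steps, Python scripts to look and compute and a tool call to move; the robot and the scene stay as the last step left them, time stands still between calls to the robot, and variables do not carry over. Pictures are saved under pics/ and viewed, at most 10 in all, crops included, and the job is handed in when it is done.

Besides the shell and the picture viewer there is one more tool, called after "Call:" as a command line: name --argument value ..., lists and objects as JSON in quotes. carry_out: Moves the arm, as the interface text tells. Its arguments: {"type":"object","properties":{"commands":{"type":"array"},"grip":{"type":"number"},"force":{"type":"number"}},"required":["commands"]}

```bash
mkdir -p pics; cat > h.py <<'E'
import numpy as np, cv2
from scipy.spatial.transform import Rotation as R
from station import readout, vision, arm
def cam(name, st=None):
    c=vision.calibration(name); f=240/np.tan(np.radians(c['fovy'])/2)
    K=np.array([[f,0,c['cx']],[0,f,c['cy']],[0,0,1]]); D=np.array(c['dist'],float)
    if 'mount' in c:
        T=np.eye(4); T[:3,:3]=R.from_euler('xyz',st['ee_rot']).as_matrix(); T[:3,3]=st['eef_pos']; T=T@np.array(c['mount'])
    else:
        T=np.eye(4); a=np.array(c['attitude'],float); 
        T[:3,:3]=a if a.shape==(3,3) else R.from_euler('xyz',a).as_matrix(); T[:3,3]=c['origin']
    return K,D,T
def pts(mask,depth,C):
    K,D,T=C; r,c=np.nonzero(mask&(depth>0)); z=depth[r,c]
    u=cv2.undistortPoints(np.stack([c,r],1).astype(np.float64)[:,None],K,D)[:,0]
    P=np.c_[u*z[:,None],z]; return P@T[:3,:3].T+T[:3,3]
def proj(P,C):
    K,D,T=C; Q=(np.atleast_2d(P)-T[:3,3])@T[:3,:3]
    return cv2.projectPoints(Q,np.zeros(3),np.zeros(3),K,D)[0][:,0]
E
python3 - <<'E'
from h import *
print(readout.get_state())
for n in ['side','top']:
    print(n,vision.calibration(n))
    im,d=vision.grab_frame(n); cv2.imwrite(f'pics/{n}0.png',im[...,::-1]); np.savez(f'{n}0.npz',im=im,d=d)
    C=cam(n)
    for l in ['shifter','knob','shaft','gate','brake_unit_mid','interface_box_mid','spare_knob_mid']:
        for o in vision.trace(l,n)[:2]:
            P=pts(o['pixels'],d,C)
            print(n,l,round(o['score'],2),o['position'],o['pixels'].sum(),np.round(np.median(P,0),3) if len(P) else None, np.round(np.percentile(P,[2,98],axis=0),3).tolist() if len(P) else None)
            if l in('shifter','knob'): np.save(f'{n}_{l}.npy',o['pixels']) if o['score']>.5 else 0
E
```

```text
{'t': 0.0, 'q': array([-1.04090988e+00,  3.59365672e-01,  1.10466026e-02, -3.76310869e-04,
       -1.22410074e+00, -2.88077979e-01]), 'qd': array([ 0.00046584,  0.00080986,  0.0009092 , -0.00101207, -0.00183352,
       -0.00164929]), 'joint_efforts': array([ 5.82205957e-04, -5.82716095e+01,  2.93052542e+01,  6.99717119e+00,
        6.86562998e-03, -1.21841044e-04]), 'eef_pos': array([ 0.16149215, -0.65492226,  0.25062633]), 'ee_rot': array([ 3.13993556e+00, -1.22116188e-04, -2.89991224e+00]), 'force': array([-0.23620422, -0.08746749,  0.84052047]), 'moment': array([-0.01391927,  0.03465666, -0.01318916]), 'gripper_force': 0.0, 'width': 0.08747342705813167}
side {'fovy': 44.88753448109133, 'cx': 317.3308779184431, 'cy': 237.35217115369326, 'dist': array([-0.0250985,  0.       ,  0.       ,  0.       ,  0.       ]), 'origin': array([0.02277337, 0.64865134, 1.00339561]), 'attitude': array([-2.3770357 ,  0.01001881, -2.32124952])}
side shifter 0.73 [250.1, 370.1] 8149 [0.566 0.004 0.076] [[0.483, -0.115, 0.005], [0.702, 0.055, 0.231]]
side shifter 0.36 [204.1, 371.8] 496 [0.569 0.004 0.2
[... 1358 characters left out ...]
[0.553, -0.021, 0.219], [0.59, 0.016, 0.242]]
top shaft 0.7 [264.2, 368.4] 455 [ 0.571 -0.002  0.233] [[0.553, -0.023, 0.215], [0.592, 0.016, 0.242]]
top gate 0.91 [257.8, 367.8] 7850 [ 0.585 -0.022  0.113] [[0.488, -0.115, 0.011], [0.715, 0.05, 0.237]]
top gate 0.45 [264.7, 366.7] 402 [ 0.571 -0.001  0.234] [[0.554, -0.019, 0.223], [0.59, 0.015, 0.242]]
top brake_unit_mid 0.82 [256.7, 283.7] 1359 [0.602 0.154 0.071] [[0.563, 0.121, 0.022], [0.662, 0.187, 0.109]]
top interface_box_mid 0.97 [226.4, 447.2] 669 [ 0.67  -0.221  0.028] [[0.641, -0.257, 0.004], [0.701, -0.187, 0.032]]
top spare_knob_mid 0.56 [259.1, 446.2] 368 [ 0.587 -0.205  0.049] [[0.568, -0.229, 0.032], [0.609, -0.187, 0.055]]
```

```bash
python3 - <<'E'
from h import *
from scipy.optimize import least_squares
for n in ['top','side']:
    z=np.load(f'{n}0.npz'); d=z['d']; C=cam(n)
    m=np.load(f'{n}_shifter.npy'); m=cv2.dilate(m.astype(np.uint8),np.ones((5,5)))>0
    P=pts(m,d,C)
    h,e=np.histogram(P[:,2],np.arange(0,.25,.004)); print(n,[(round(a,3),int(b)) for a,b in zip(e,h) if b>80])
    for lo,hi in[(.010,.024),(.108,.126)]:
        q=P[(P[:,2]>lo)&(P[:,2]<hi)]; 
        r=cv2.minAreaRect((q[:,:2]*1000).astype(np.float32)); print(n,lo,np.round(np.median(q[:,2]),4),r)
    K=np.load(f'{n}_knob.npy'); Q=pts(cv2.erode(K.astype(np.uint8),np.ones((3,3)))>0,d,C); Q=Q[Q[:,2]>.2]
    s=least_squares(lambda c:np.linalg.norm(Q-c,axis=1)-.022,Q.mean(0)-[0,0,.015],loss='soft_l1',f_scale=.002); print('knob',s.x, np.std(s.fun))
im=cv2.imread('pics/top0.png')[130:400,180:540]; cv2.imwrite('pics/topc.png',cv2.resize(im,None,fx=2.2,fy=2.2,interpolation=2))
E
```

```text
top [(np.float64(0.0), 542), (np.float64(0.004), 189), (np.float64(0.008), 249), (np.float64(0.012), 1710), (np.float64(0.016), 569), (np.float64(0.02), 232), (np.float64(0.024), 108), (np.float64(0.072), 106), (np.float64(0.076), 156), (np.float64(0.084), 227), (np.float64(0.088), 93), (np.float64(0.112), 1294), (np.float64(0.116), 2146), (np.float64(0.228), 94), (np.float64(0.232), 89), (np.float64(0.236), 118)]
top 0.01 0.0149 ((602.3999633789062, -36.744873046875), (240.24981689453125, 170.8662567138672), 5.112668991088867)
top 0.108 0.1165 ((602.428466796875, -36.746063232421875), (150.5020294189453, 120.82625579833984), 4.93666934967041)
knob [ 0.57317079 -0.00332793  0.21822297] 0.001415752639635729
side [(np.float64(0.0), 681), (np.float64(0.004), 438), (np.float64(0.008), 293), (np.float64(0.012), 1271), (np.float64(0.016), 658), (np.float64(0.02), 261), (np.float64(0.024), 178), (np.float64(0.028), 85), (np.float64(0.048), 86), (np.float64(0.052), 98), (np.float64(0.056), 95), (np.float64(0.06), 114), (np.float64(0.064), 120), (np.float64(0.068), 150), (np.float64(0.072), 143), (np.float64(0.076), 158), (np.float64(0.08), 156), (np.float64(0.084), 209), (np.float64(0.088), 201), (np.float64(0.092), 103), (np.float64(0.096), 105), (np.float64(0.1), 83), (np.float64(0.108), 111), (np.float64(0.112), 766), (np.float64(0.116), 1535), (np.float64(0.12), 120)]
side 0.01 0.0151 ((603.5172119140625, -78.23716735839844), (242.79489135742188, 269.395751953125), 3.554152011871338)
side 0.108 0.1168 ((601.8827514648438, -34.92609405517578), (153.48255920410156, 127.42951202392578), 5.001760005950928)
knob [ 0.57358896 -0.00214644  0.21926694] 0.001956478154008366
```

View pics/topc.png

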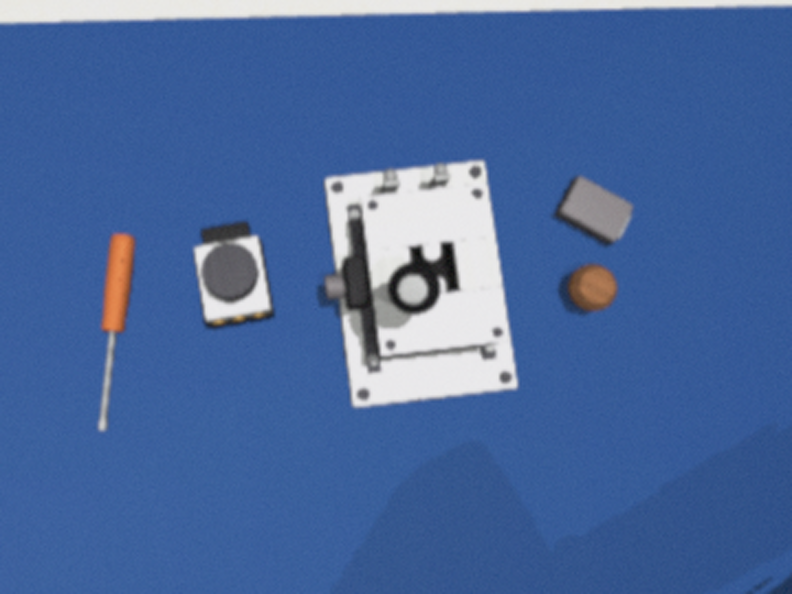

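The top view shows the knob at about (413,290) in the crop, in the left lane, rear of centre. The gate opening is right of it, with the interface box (595,208), spare knob (592,288), brake unit (232,272) and screwdriver (115,300) around the unit. Unit: origin (0.602, -0.037), yaw 0.089. Knob in the unit frame: (-0.026, +0.036). I will close the fingers, align the tool and move to behind the knob.

Call:
carry_out --commands '[{"dp": [0, 0, 0], "rotation": [0, 0, 8.75]}, {"dp": [-0.0202, 0.0306, 0], "rotation": [0, 0, 0]}, {"dp": [-0.0202, 0.0306, 0], "rotation": [0, 0, 0]}, {"dp": [-0.0202, 0.0306, 0], "rotation": [0, 0, 0]}, {"dp": [-0.0202, 0.0306, 0], "rotation": [0, 0, 0]}, {"dp": [-0.0202, 0.0306, 0], "rotation": [0, 0, 0]}, {"dp": [-0.0202, 0.0306, 0], "rotation": [0, 0, 0]}, {"dp": [-0.0202, 0.0306, 0], "rotation": [0, 0, 0]}]' --grip 0 --force 20

```text
t: 1.8
eef_pos: [0.2838, -0.4284, 0.2518]
ee_rot: [-3.141, 0.0, -3.053]
force: [-0.0, 0.2, 0.1]
width: 0.0128
gripper_force: 0.0
```

Call:
carry_out --commands '[{"dp": [-0.0202, 0.0306, 0], "rotation": [0, 0, 0]}, {"dp": [-0.0202, 0.0306, 0], "rotation": [0, 0, 0]}, {"dp": [-0.0202, 0.0306, 0], "rotation": [0, 0, 0]}, {"dp": [-0.0202, 0.0306, 0], "rotation": [0, 0, 0]}, {"dp": [-0.0202, 0.0306, 0], "rotation": [0, 0, 0]}, {"dp": [-0.0202, 0.0306, 0], "rotation": [0, 0, 0]}, {"dp": [-0.0202, 0.0306, 0], "rotation": [0, 0, 0]}, {"dp": [-0.0202, 0.0306, 0], "rotation": [0, 0, 0]}]'

```text
t: 2.8
eef_pos: [0.4231, -0.1701, 0.2519]
ee_rot: [-3.141, 0.001, -3.052]
force: [0.6, 0.9, -0.3]
width: 0.0005
gripper_force: 0.0
```

Call:
carry_out --commands '[{"dp": [-0.0202, 0.0306, 0], "rotation": [0, 0, 0]}, {"dp": [-0.0202, 0.0306, 0], "rotation": [0, 0, 0]}, {"dp": [-0.0202, 0.0306, 0], "rotation": [0, 0, 0]}, {"dp": [-0.0202, 0.0306, 0.007], "rotation": [0, 0, 0]}, {"dp": [-0.01, 0.015, 0.01], "rotation": [0, 0, 0]}, {"dp": [0, 0, 0.01], "rotation": [0, 0, 0]}, {"dp": [0, 0, 0], "rotation": [0, 0, 0]}, {"dp": [0, 0, 0], "rotation": [0, 0, 0]}]'

```text
t: 3.8
eef_pos: [0.5005, -0.027, 0.2248]
ee_rot: [-3.141, 0.0, -3.053]
force: [-0.1, -0.1, 0.1]
width: 0.0007
gripper_force: 0.0
```

```bash
cat >> h.py <<'E'
O=np.array([.6024,-.0367,.003]); YAW=.089; RU=R.from_euler('z',YAW).as_matrix()
def U(p): return np.round((np.asarray(p)-O)@RU*1000,1)
from scipy.optimize import least_squares
def look(n,save=None,box=None):
    st=readout.get_state(); im,d=vision.grab_frame(n); C=cam(n,st)
    print(n,'t',round(st['t'],2),'tcp unit mm',U(st['eef_pos']),'F',np.round(st['force'],1))
    for o in vision.trace('knob',n)[:3]:
        m=cv2.erode(o['pixels'].astype(np.uint8),np.ones((3,3)))>0; Q=pts(m,d,C)
        if len(Q)>30: Q=Q[(Q[:,2]>.195)&(Q[:,2]<.255)]
        if len(Q)<30: print('few',o['score']); continue
        s=least_squares(lambda c:np.linalg.norm(Q-c,axis=1)-.022,np.median(Q,0)-[0,0,.015],loss='soft_l1',f_scale=.002)
        print('knob',round(o['score'],2),len(Q),U(s.x),round(float(np.std(s.fun)),4))
    if save:
        r0,r1,c0,c1=box or (0,480,0,640); k=min(4,600/(r1-r0),800/(c1-c0)); cv2.imwrite(f'pics/{save}.png',cv2.resize(im[r0:r1,c0:c1,::-1],None,fx=k,fy=k))
E
python3 - <<'E'
from h import *
look('side','side1',(120,340,260,500)); look('top'); look('wrist')
E
```

```text
side t 3.8 tcp unit mm [-100.6   18.7  221.8] F [-0.1 -0.1  0.1]
few 0.65
top t 3.9 tcp unit mm [-100.3   18.8  222.1] F [ 0.4  0.2 -0.7]
knob 0.81 335 [-26.8  35.7 215.4] 0.0015
wrist t 4.0 tcp unit mm [-100.3   19.   222. ] F [-0.3  0.1  0.9]
```

View pics/side1.png

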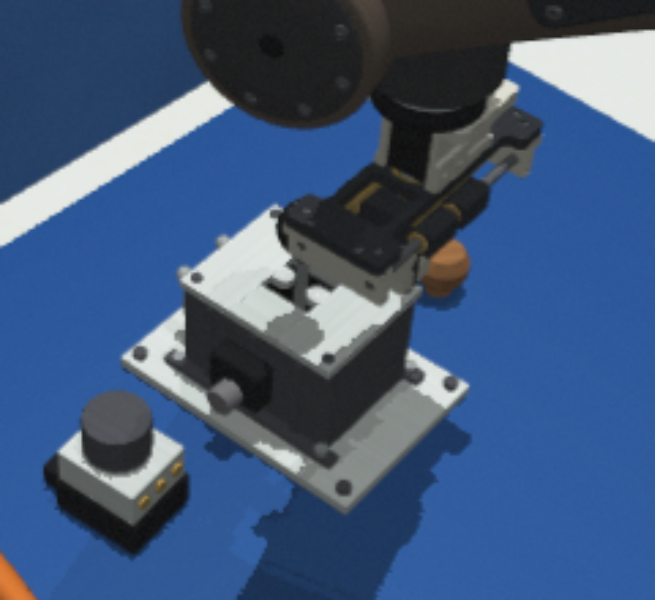

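Call:
carry_out --commands '[{"dp": [-0.01, 0.0085, 0], "rotation": [0, 0, 0]}, {"dp": [-0.01, 0.0085, 0], "rotation": [0, 0, 0]}, {"dp": [-0.01, 0, 0], "rotation": [0, 0, 0]}, {"dp": [-0.005, 0, 0], "rotation": [0, 0, 0]}, {"dp": [-0.005, 0, 0], "rotation": [0, 0, 0]}, {"dp": [-0.005, 0, 0], "rotation": [0, 0, 0]}, {"dp": [-0.005, 0, 0], "rotation": [0, 0, 0]}, {"dp": [0, 0, 0], "rotation": [0, 0, 0]}]'

```text
t: 5.1
eef_pos: [0.5489, -0.005, 0.2244]
ee_rot: [-3.142, -0.001, -3.053]
force: [-2.9, 0.7, 2.1]
width: 0.0004
gripper_force: 1.7
```

```bash
python3 - <<'E'
from h import *
look('top'); look('side')
E
```

```text
top t 5.1 tcp unit mm [-50.5  36.3 221.4] F [-2.9  0.7  2.1]
side t 5.2 tcp unit mm [-50.5  36.3 221.5] F [-3.7 -0.4  1.2]
```

```bash
python3 - <<'E'
from h import *
st=readout.get_state()
a,d=vision.grab_frame('wrist'); b,e=vision.grab_frame('top'); c,f=vision.grab_frame('side')
w=cv2.resize(a,(400,300)); t=cv2.resize(b[170:350,270:510],(400,300)); s=cv2.resize(c[150:270,300:460],(800,600)) if 0 else cv2.resize(c[150:270,300:460],(400,300),interpolation=2)
t2=cv2.resize(b[220:310,320:440],(400,300),interpolation=2)
cv2.imwrite('pics/m2.png',np.vstack([np.hstack([w,t]),np.hstack([s,t2])])[...,::-1])
print(vision.calibration('wrist'))
E
```

```text
{'fovy': 61.06561082787751, 'cx': 325.1331366007621, 'cy': 229.57562440565223, 'dist': array([-0.09409421,  0.        ,  0.        ,  0.        ,  0.        ]), 'mount': array([[ 1.32147814e-03, -9.67058184e-01, -2.54552002e-01,
         6.82102904e-02],
       [ 9.99999063e-01,  1.18695824e-03,  6.82057957e-04,
        -5.75995103e-04],
       [-3.57447133e-04, -2.54552665e-01,  9.67058847e-01,
        -1.33429727e-01],
       [ 0.00000000e+00,  0.00000000e+00,  0.00000000e+00,
         1.00000000e+00]])}
```

View pics/m2.png

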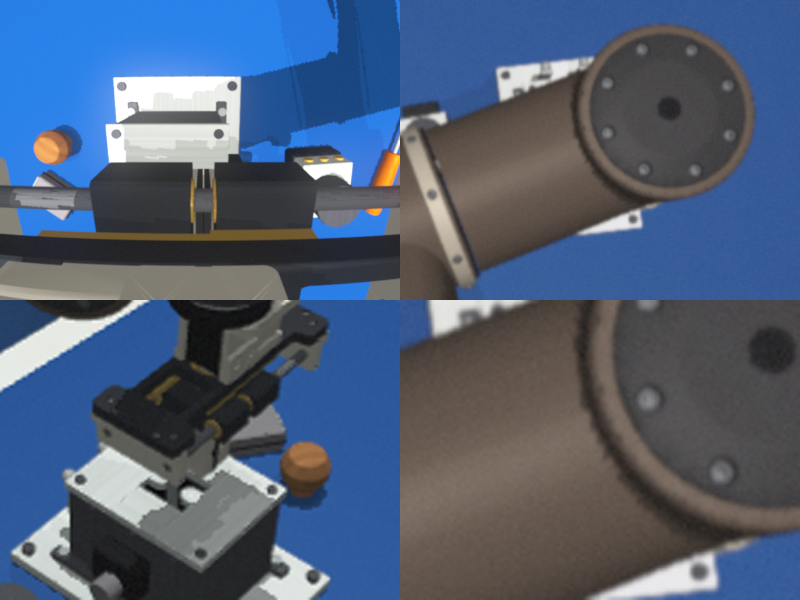

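The wrist view shows the closed jaws from the robot's side. The side view shows the lever shaft just ahead of the fingers, around (180,490) in the mosaic, and the knob itself is hidden. I will push a bit further, then back off to measure.

Call:
carry_out --commands '[{"dp": [-0.004, 0, 0], "rotation": [0, 0, 0]}, {"dp": [-0.004, 0, 0], "rotation": [0, 0, 0]}, {"dp": [-0.004, 0, 0], "rotation": [0, 0, 0]}, {"dp": [0, 0, 0], "rotation": [0, 0, 0]}, {"dp": [0, 0, 0], "rotation": [0, 0, 0]}]'

```text
t: 6.08
eef_pos: [0.5612, -0.0038, 0.2245]
ee_rot: [3.142, 0.0, -3.053]
force: [-1.1, 0.6, 0.7]
width: 0.0005
gripper_force: 1.2
```

Call:
carry_out --commands '[{"dp": [0.006, 0, 0], "rotation": [0, 0, 0]}, {"dp": [0.015, 0, 0], "rotation": [0, 0, 0]}, {"dp": [0.02, 0, 0], "rotation": [0, 0, 0]}, {"dp": [0.02, 0, 0], "rotation": [0, 0, 0]}, {"dp": [0, 0, 0], "rotation": [0, 0, 0]}]'

```text
t: 6.7
eef_pos: [0.4988, -0.0095, 0.2251]
ee_rot: [3.141, 0.001, -3.052]
force: [0.3, 0.9, -0.4]
width: 0.0006
gripper_force: 0.0
```

```bash
python3 - <<'E'
from h import *
look('top'); look('top')
E
```

```text
top t 6.7 tcp unit mm [-100.8   36.3  222.1] F [ 0.3  0.9 -0.4]
knob 0.83 382 [ -7.1  35.9 216.9] 0.0014
top t 6.8 tcp unit mm [-99.2  36.5 222.1] F [ 0.5  0.1 -0.7]
knob 0.73 331 [ -7.   36.1 217. ] 0.0015
```

Call:
carry_out --commands '[{"dp": [-0.02, 0, 0], "rotation": [0, 0, 0]}, {"dp": [-0.02, 0, 0], "rotation": [0, 0, 0]}, {"dp": [-0.016, 0, 0], "rotation": [0, 0, 0]}, {"dp": [-0.004, 0, 0], "rotation": [0, 0, 0]}, {"dp": [-0.004, 0, 0], "rotation": [0, 0, 0]}, {"dp": [-0.004, 0, 0], "rotation": [0, 0, 0]}, {"dp": [0, 0, 0], "rotation": [0, 0, 0]}, {"dp": [0, 0, 0], "rotation": [0, 0, 0]}]'

```text
t: 7.9
eef_pos: [0.5677, -0.0033, 0.2247]
ee_rot: [3.142, -0.0, -3.053]
force: [-3.0, 0.8, 1.8]
width: 0.0005
gripper_force: 1.6
```

Call:
carry_out --commands '[{"dp": [0.006, 0, 0], "rotation": [0, 0, 0]}, {"dp": [0.016, 0, 0], "rotation": [0, 0, 0]}, {"dp": [0.023, 0, 0], "rotation": [0, 0, 0]}, {"dp": [0.023, 0, 0], "rotation": [0, 0, 0]}, {"dp": [0, 0, 0], "rotation": [0, 0, 0]}, {"dp": [0, 0, 0], "rotation": [0, 0, 0]}]'

```text
t: 8.65
eef_pos: [0.5004, -0.0092, 0.2251]
ee_rot: [3.141, 0.001, -3.052]
force: [-0.4, -0.3, 0.0]
width: 0.0003
gripper_force: 0.0
```

```bash
python3 - <<'E'
from h import *
look('top','top2',(220,310,320,440)); look('top')
E
```

```text
top t 8.65 tcp unit mm [-99.2  36.5 222.1] F [-0.4 -0.3  0. ]
knob 0.95 338 [ -0.7  36.1 217.2] 0.0015
top t 8.75 tcp unit mm [-98.9  36.5 221.7] F [ 0.4  0.1 -0. ]
```

View pics/top2.png

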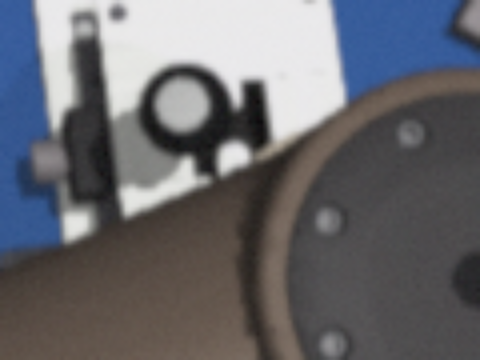

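The knob sits at x ≈ -0.7 mm, in neutral, at about (183,107) in the crop, with the right lane visible to its right. Next I will go round to its left side.

Call:
carry_out --commands '[{"dp": [0, 0.025, 0], "rotation": [0, 0, 0]}, {"dp": [0, 0.025, 0], "rotation": [0, 0, 0]}, {"dp": [0, 0.025, 0], "rotation": [0, 0, 0]}, {"dp": [-0.024, 0, 0], "rotation": [0, 0, 0]}, {"dp": [-0.025, 0, 0], "rotation": [0, 0, 0]}, {"dp": [-0.025, 0, 0], "rotation": [0, 0, 0]}, {"dp": [-0.025, 0, 0], "rotation": [0, 0, 0]}, {"dp": [0, 0, 0], "rotation": [0, 0, 0]}]'

```text
t: 9.85
eef_pos: [0.5935, 0.0743, 0.2234]
ee_rot: [-3.141, -0.001, -3.053]
force: [-1.1, -0.5, -0.5]
width: 0.0009
gripper_force: 0.0
```

Call:
carry_out --commands '[{"dp": [0, -0.012, 0], "rotation": [0, 0, 0]}, {"dp": [0, -0.006, 0], "rotation": [0, 0, 0]}, {"dp": [0, -0.006, 0], "rotation": [0, 0, 0]}, {"dp": [0, -0.006, 0], "rotation": [0, 0, 0]}, {"dp": [0, -0.006, 0], "rotation": [0, 0, 0]}, {"dp": [0, 0, 0], "rotation": [0, 0, 0]}]'

```text
t: 10.6
eef_pos: [0.5954, 0.0382, 0.2247]
ee_rot: [3.141, 0.0, -3.053]
force: [-0.6, 0.8, -0.0]
width: 0.0006
gripper_force: 0.5
```

```bash
python3 - <<'E'
from h import *
look('top'); look('side','side3',(120,270,290,490))
E
```

```text
top t 10.6 tcp unit mm [ -0.3  75.2 221.7] F [-0.6  0.8 -0. ]
side t 10.7 tcp unit mm [-2.000e-01  7.550e+01  2.216e+02] F [-0.3  0.6  1.1]
knob 0.48 97 [ -0.3  38.6 217.4] 0.0016
```

View pics/side3.png

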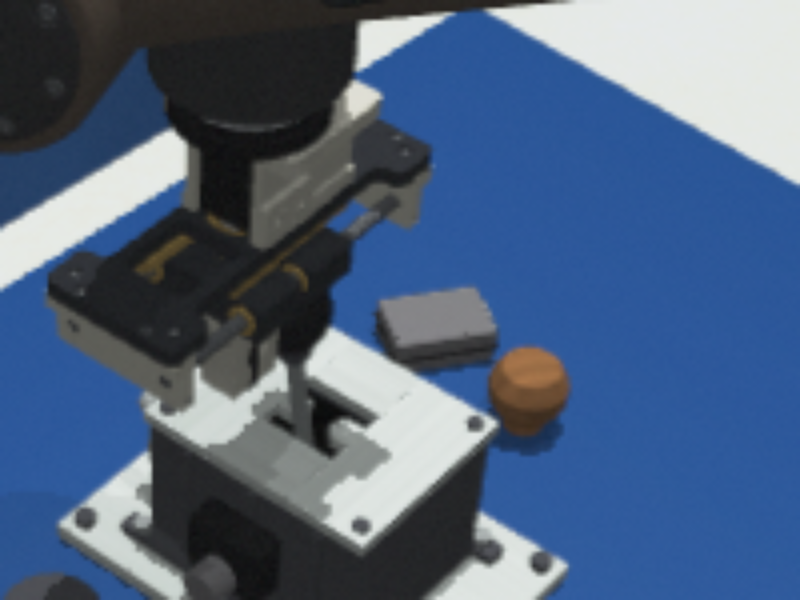

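The side view shows the closed fingers at (240,355) standing just left of the knob at (305,330), with the lever in the neutral channel. I will push right.

Call:
carry_out --commands '[{"dp": [0, -0.005, 0], "rotation": [0, 0, 0]}, {"dp": [0, -0.005, 0], "rotation": [0, 0, 0]}, {"dp": [0, -0.005, 0], "rotation": [0, 0, 0]}, {"dp": [0, -0.005, 0], "rotation": [0, 0, 0]}, {"dp": [0, -0.005, 0], "rotation": [0, 0, 0]}, {"dp": [0, 0, 0], "rotation": [0, 0, 0]}]'

```text
t: 11.55
eef_pos: [0.5976, 0.0129, 0.2244]
ee_rot: [-3.141, -0.0, -3.053]
force: [0.2, 2.5, 3.4]
width: 0.0001
gripper_force: 1.3
```

```bash
python3 - <<'E'
from h import *
look('side'); look('side')
E
```

```text
side t 11.55 tcp unit mm [ -0.4  49.8 221.4] F [0.2 2.5 3.4]
knob 0.68 84 [ -1.3  11.8 218.7] 0.0018
few 0.43
few 0.33
side t 11.65 tcp unit mm [ -0.5  50.1 221.3] F [0.5 1.8 1.1]
knob 0.57 73 [ -2.9  10.3 217.4] 0.002
```

Call:
carry_out --commands '[{"dp": [0, -0.005, 0], "rotation": [0, 0, 0]}, {"dp": [0, -0.005, 0], "rotation": [0, 0, 0]}, {"dp": [0, -0.005, 0], "rotation": [0, 0, 0]}, {"dp": [0, -0.005, 0], "rotation": [0, 0, 0]}, {"dp": [0, -0.005, 0], "rotation": [0, 0, 0]}, {"dp": [0, -0.005, 0], "rotation": [0, 0, 0]}, {"dp": [0, -0.005, 0], "rotation": [0, 0, 0]}, {"dp": [0, 0, 0], "rotation": [0, 0, 0]}]'

```text
t: 12.75
eef_pos: [0.6006, -0.0218, 0.2244]
ee_rot: [-3.141, -0.0, -3.053]
force: [-0.6, 0.8, 1.4]
width: 0.0003
gripper_force: 0.7
```

```bash
python3 - <<'E'
from h import *
look('side')
E
```

```text
side t 12.75 tcp unit mm [ -0.4  15.  221.4] F [-0.6  0.8  1.4]
knob 0.51 91 [ -1.2 -22.2 217.1] 0.0017
```

Call:
carry_out --commands '[{"dp": [0, -0.004, 0], "rotation": [0, 0, 0]}, {"dp": [0, -0.004, 0], "rotation": [0, 0, 0]}, {"dp": [0, -0.002, 0], "rotation": [0, 0, 0]}, {"dp": [0, 0, 0], "rotation": [0, 0, 0]}, {"dp": [0, 0, 0], "rotation": [0, 0, 0]}]'

```text
t: 13.48
eef_pos: [0.6015, -0.0314, 0.2245]
ee_rot: [-3.141, -0.0, -3.053]
force: [0.2, 1.6, -0.1]
width: 0.0004
gripper_force: 0.6
```

```bash
python3 - <<'E'
from h import *
look('side'); look('side')
E
```

```text
side t 13.47 tcp unit mm [ -0.4   5.4 221.5] F [ 0.2  1.6 -0.1]
knob 0.88 101 [-37.3 -17.6 217.9] 0.0047
few 0.3
side t 13.57 tcp unit mm [ -0.4   5.4 221.5] F [-0.1  1.3 -0.7]
knob 0.53 81 [-29.3 -30.  206. ] 0.0038
knob 0.52 75 [-30.3 -28.9 206.1] 0.0036
```

Call:
carry_out --commands '[{"dp": [0, -0.0015, 0], "rotation": [0, 0, 0]}, {"dp": [0, 0, 0], "rotation": [0, 0, 0]}, {"dp": [0, 0, 0], "rotation": [0, 0, 0]}]'

```text
t: 14.05
eef_pos: [0.6017, -0.0328, 0.2245]
ee_rot: [3.142, -0.0, -3.053]
force: [0.2, 2.3, -0.4]
width: 0.0009
gripper_force: 0.9
```

Call:
carry_out --commands '[{"dp": [0, 0.006, 0], "rotation": [0, 0, 0]}, {"dp": [0, 0.014, 0], "rotation": [0, 0, 0]}, {"dp": [0.02, 0, 0], "rotation": [0, 0, 0]}, {"dp": [0.025, 0, 0], "rotation": [0, 0, 0]}, {"dp": [0.025, 0, 0], "rotation": [0, 0, 0]}, {"dp": [0.025, 0, 0], "rotation": [0, 0, 0]}, {"dp": [0, 0, 0], "rotation": [0, 0, 0]}, {"dp": [0, 0, 0], "rotation": [0, 0, 0]}]'

```text
t: 15.05
eef_pos: [0.506, -0.0208, 0.2251]
ee_rot: [-3.142, 0.001, -3.052]
force: [-0.2, 1.4, 0.5]
width: 0.0006
gripper_force: 0.0
```

```bash
python3 - <<'E'
from h import *
look('top','top4',(220,310,320,440)); look('top');look('side')
E
```

```text
top t 15.05 tcp unit mm [-94.6  24.4 222.1] F [-0.2  1.4  0.5]
knob 0.61 234 [ -1.9 -35.8 217.5] 0.0013
top t 15.15 tcp unit mm [-94.6  24.2 221.6] F [-0.5 -0.3  0.9]
knob 0.84 238 [ -2.3 -35.9 217.9] 0.0013
side t 15.25 tcp unit mm [-94.8  24.1 221.3] F [-0.1 -0.2 -0.7]
knob 0.54 210 [ -1.5 -33.5 217.8] 0.0019
```

View pics/top4.png

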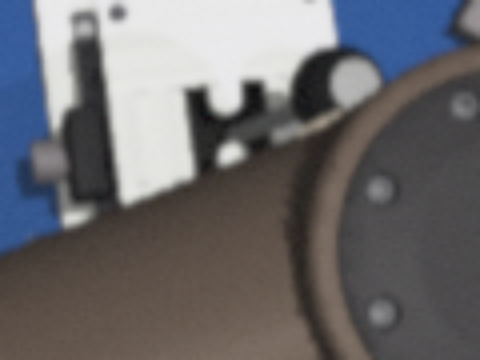

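The lever lies over to the right, with the knob at about (345,88) in the crop, i.e. (-2,-36) mm, still in neutral. Now I will go behind it and push forward into third.

Call:
carry_out --commands '[{"dp": [0, -0.02, 0], "rotation": [0, 0, 0]}, {"dp": [0, -0.02, 0], "rotation": [0, 0, 0]}, {"dp": [0, -0.02, 0], "rotation": [0, 0, 0]}, {"dp": [-0.02, 0, 0], "rotation": [0, 0, 0]}, {"dp": [-0.02, 0, 0], "rotation": [0, 0, 0]}, {"dp": [-0.014, 0, 0], "rotation": [0, 0, 0]}, {"dp": [0, 0, 0], "rotation": [0, 0, 0]}]'

```text
t: 16.23
eef_pos: [0.565, -0.0763, 0.224]
ee_rot: [-3.141, -0.001, -3.053]
force: [0.3, 1.1, 0.4]
width: 0.0005
gripper_force: 0.0
```

Call:
carry_out --commands '[{"dp": [-0.005, 0, 0], "rotation": [0, 0, 0]}, {"dp": [-0.005, 0, 0], "rotation": [0, 0, 0]}, {"dp": [-0.005, 0, 0], "rotation": [0, 0, 0]}, {"dp": [-0.005, 0, 0], "rotation": [0, 0, 0]}, {"dp": [0, 0, 0], "rotation": [0, 0, 0]}]'

```text
t: 16.85
eef_pos: [0.5846, -0.0745, 0.2245]
ee_rot: [-3.142, -0.0, -3.053]
force: [-4.7, 0.0, 2.6]
width: 0.0006
gripper_force: 1.3
```

Call:
carry_out --commands '[{"dp": [-0.005, 0, 0], "rotation": [0, 0, 0]}, {"dp": [-0.005, 0, 0], "rotation": [0, 0, 0]}, {"dp": [-0.005, 0, 0], "rotation": [0, 0, 0]}, {"dp": [-0.005, 0, 0], "rotation": [0, 0, 0]}, {"dp": [-0.005, 0, 0], "rotation": [0, 0, 0]}, {"dp": [0, 0, 0], "rotation": [0, 0, 0]}]'

```text
t: 17.6
eef_pos: [0.6097, -0.0722, 0.2242]
ee_rot: [3.142, -0.0, -3.053]
force: [-2.2, 0.7, 0.3]
width: 0.0004
gripper_force: 1.1
```

Call:
carry_out --commands '[{"dp": [-0.002, 0, 0], "rotation": [0, 0, 0]}, {"dp": [-0.002, 0, 0], "rotation": [0, 0, 0]}, {"dp": [-0.002, 0, 0], "rotation": [0, 0, 0]}, {"dp": [0, 0, 0], "rotation": [0, 0, 0]}]'

```text
t: 18.1
eef_pos: [0.6151, -0.0717, 0.2241]
ee_rot: [3.141, -0.001, -3.053]
force: [-2.8, 0.8, -3.0]
width: 0.0006
gripper_force: 1.6
```

Call:
carry_out --commands '[{"dp": [-0.001, 0, 0], "rotation": [0, 0, 0]}, {"dp": [-0.001, 0, 0], "rotation": [0, 0, 0]}, {"dp": [0, 0, 0], "rotation": [0, 0, 0]}]'

```text
t: 18.48
eef_pos: [0.6173, -0.0716, 0.2245]
ee_rot: [3.142, -0.0, -3.053]
force: [-3.7, -0.5, -2.4]
width: 0.0005
gripper_force: 1.6
```

Call:
carry_out --commands '[{"dp": [-0.001, 0, 0], "rotation": [0, 0, 0]}, {"dp": [0, 0, 0], "rotation": [0, 0, 0]}]'

```text
t: 18.73
eef_pos: [0.6183, -0.0715, 0.2246]
ee_rot: [-3.142, -0.0, -3.053]
force: [-3.3, -0.4, -1.8]
width: 0.0004
gripper_force: 1.8
```

Call:
carry_out --commands '[{"dp": [-0.001, 0, 0], "rotation": [0, 0, 0]}, {"dp": [0, 0, 0], "rotation": [0, 0, 0]}]'

```text
t: 18.98
eef_pos: [0.6191, -0.0714, 0.2244]
ee_rot: [3.142, -0.001, -3.053]
force: [-5.0, 0.4, -3.1]
width: 0.0003
gripper_force: 2.3
```

Call:
carry_out --commands '[{"dp": [-0.0007, 0, 0], "rotation": [0, 0, 0]}, {"dp": [0, 0, 0], "rotation": [0, 0, 0]}]'

```text
t: 19.23
eef_pos: [0.6197, -0.0714, 0.2244]
ee_rot: [3.142, -0.001, -3.053]
force: [-3.8, -0.6, -3.1]
width: 0.0004
gripper_force: 2.6
```

Call:
carry_out --commands '[{"dp": [-0.001, 0, 0], "rotation": [0, 0, 0]}, {"dp": [0, 0, 0], "rotation": [0, 0, 0]}]'

```text
t: 19.48
eef_pos: [0.6204, -0.0714, 0.2243]
ee_rot: [3.142, -0.001, -3.053]
force: [-5.9, 0.4, -2.3]
width: 0.0001
gripper_force: 3.0
```

Call:
carry_out --commands '[{"dp": [-0.001, 0, 0], "rotation": [0, 0, 0]}, {"dp": [0, 0, 0], "rotation": [0, 0, 0]}]'

```text
t: 19.73
eef_pos: [0.6211, -0.0713, 0.2241]
ee_rot: [3.142, -0.002, -3.053]
force: [-6.0, 0.3, -2.8]
width: 0.0001
gripper_force: 3.4
```

Call:
carry_out --commands '[{"dp": [-0.0015, 0, 0], "rotation": [0, 0, 0]}, {"dp": [0, 0, 0], "rotation": [0, 0, 0]}]'

```text
t: 19.98
eef_pos: [0.6222, -0.0712, 0.224]
ee_rot: [3.142, -0.003, -3.053]
force: [-7.3, 0.6, -2.8]
width: 0.0005
gripper_force: 4.0
```

Call:
carry_out --commands '[{"dp": [-0.0015, 0, 0], "rotation": [0, 0, 0]}, {"dp": [0, 0, 0], "rotation": [0, 0, 0]}]'

```text
t: 20.23
eef_pos: [0.6233, -0.0711, 0.2238]
ee_rot: [3.141, -0.004, -3.053]
force: [-9.0, 0.8, -3.2]
width: 0.0002
gripper_force: 4.6
```

```bash
python3 - <<'E'
from h import *
look('side','side5',(130,280,300,500))
E
```

```text
side t 20.23 tcp unit mm [ 17.7 -36.2 220.8] F [-9.   0.8 -3.2]
few 0.75
```

View pics/side5.png

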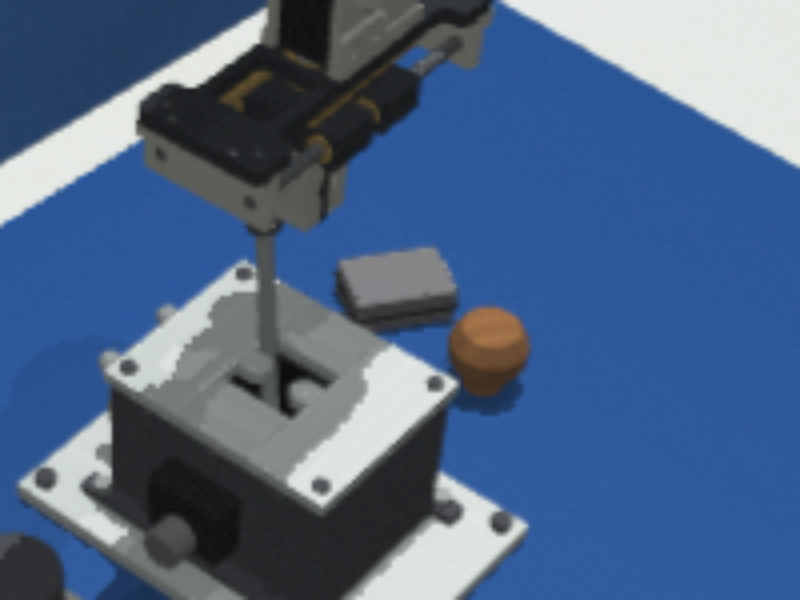

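The side view shows the shaft at (265,300) in the front of the right lane, with the fingers behind the knob and the loose parts undisturbed. The force has risen steadily to 9 N, which looks like the stop. I will back off and measure.

Call:
carry_out --commands '[{"dp": [0.006, 0, 0], "rotation": [0, 0, 0]}, {"dp": [0.02, 0, 0], "rotation": [0, 0, 0]}, {"dp": [0.025, 0, 0], "rotation": [0, 0, 0]}, {"dp": [0.025, 0, 0], "rotation": [0, 0, 0]}, {"dp": [0.025, 0, 0], "rotation": [0, 0, 0]}, {"dp": [0.015, 0, 0], "rotation": [0, 0, 0]}, {"dp": [0, 0, 0], "rotation": [0, 0, 0]}, {"dp": [0, 0, 0], "rotation": [0, 0, 0]}]'

```text
t: 21.32
eef_pos: [0.5106, -0.0811, 0.2251]
ee_rot: [-3.141, 0.002, -3.052]
force: [0.7, -0.2, -0.7]
width: 0.0006
gripper_force: 0.0
```

```bash
python3 - <<'E'
from h import *
look('top','top6',(220,310,320,440)); look('top');look('side');look('side')
E
```

```text
top t 21.32 tcp unit mm [-95.4 -36.1 222.1] F [ 0.7 -0.2 -0.7]
knob 0.86 338 [ 45.6 -34.5 212.1] 0.0014
top t 21.43 tcp unit mm [-95.7 -36.1 221.6] F [-0.2 -0.5  0.2]
knob 0.72 373 [ 45.3 -34.3 212. ] 0.0013
side t 21.52 tcp unit mm [-96.1 -36.1 221.3] F [0.6 0.8 1.1]
knob 0.65 286 [ 44.7 -32.  211.9] 0.0019
side t 21.62 tcp unit mm [-96.3 -36.1 221.3] F [-0.1 -0.1  0.7]
knob 0.86 292 [ 45.  -31.6 212. ] 0.0019
knob 0.59 299 [ 44.9 -31.8 212.1] 0.0019
```

View pics/top6.png

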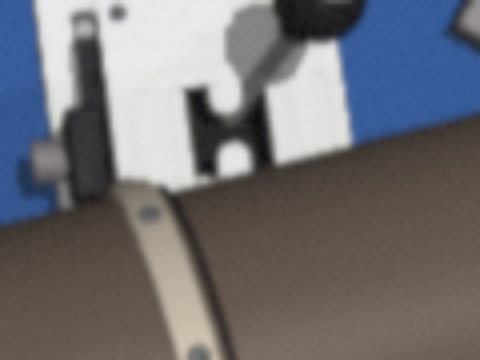

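The knob is at (+45, -34.5) mm and 212 mm high. That matches the front stop in the right lane (nominal +43 mm, height 212 mm). In the top crop the knob is at (320,10) and the shaft enters the right front slot. The arm is clear, so I am handing in.

```bash
python3 -c "
from h import *
print(arm.job_done())"
```

```text
the job is handed in; nothing more can be done
None
```

The gear lever is fully home in third and the job is handed in, at about 22 s of the 51 s allowed. It went from second to neutral, across to the right and then forward, pushed only with the outside of closed fingers. The highest push force I read was about 10 N, and the arm ended clear of the unit with nothing else on the bench touched. I judged third as home from the measured knob position, not from the joint angle itself, which the robot does not report.

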